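Clamp the reagent bottle with a rack-feed knob

ROBOT

A 6-joint arm with a two-finger parallel gripper is mounted at the origin on the work surface. World frame = base frame: x ahead of the robot, y to its left, z up, the work surface at z = 0. Lengths are in mm, angles in rad, forces in N, time in s.
With the tool pointing down it reaches from about 400 to 925 mm from the base axis. Payload 12.5 kg.
Tool frame: the origin (TCP) lies at the very end of the fingers, on their centre line; the grasp point (between the pads) lies 19 mm behind it; z points along the fingers, y is the line along which they close (so a half turn about z gives the same grasp; the last joint's range is limited). The gripper opens to 95 mm and grips with 3 to 60 N. Pads are 20 mm wide; open, the fingers measure 119 mm over their backs; the gripper's body (75 mm by 180 mm) begins 59 mm behind the grasp point.
Start: joints at [1.033, 0.491, 1.559, -0, 1.092, -0.106], TCP at [261.553, 567.659, 214.661] pointing down, gripper open.
Joint ranges: [-3.1, 3.1], [-0.84, 2.19], [0.05, 2.79], [-1.13, 4.28], [0.06, 2.93], [-2.69, 2.69]. Speed limits (rad/s): [2.22, 2.22, 2.79, 3.14, 3.14, 3.14].

INTERFACE

Orientations are given as [roll, pitch, yaw] about the fixed x, y, z axes, in that order (R = Rz(yaw) Ry(pitch) Rx(roll)).
In Python, from cell import * gives the robot as it stands.
- The arm moves only by the tool jog_arm, never from a script. Its argument "targets" is a list of rows, each an object with "turn": the turn, a rotation vector about the world's x, y, z in degrees, a list of three; "slide": the shift along the world's x, y, z in mm, a list of three; "claw": the opening in per cent of the stroke, from 0 (shut) to 100 (fully open). In form: [{"turn": [wx, wy, wz], "slide": [x, y, z], "claw": claw}, ...]. A call has 1 to 5 rows; each row shifts and turns the commanded pose from where the row before left it; what a row does not reach is not made up. A row lasts 1/8 s, in which the tool goes at most 62.5 mm and 10.7 degrees, less where a joint would pass 70% of its speed; a pose out of reach is approached as far as the arm can. A call with a gripper value outside its range is refused whole. The fingers move at their own pace and stop on an object; the grip force is fixed at half the most. Time passes only in rows, so rows that do not move let the fingers close. It gives the time, the measured TCP pose, the force, the opening and the grip force at its end, in the units of the state.
- state(): the state, without advancing time (a new reading comes with each control period).
- read_camera(name): name is "scene" or "top"; returns a dict with "frame" (420x560x3 uint8, blue, green, red), "mtx" (3x3 intrinsics, pixels), "k1" (the pictures are not rectified: a ray, as slopes to the right and down, at radius r is drawn at 1 + k1 r^2 times it, then the intrinsics apply), "R" (3x3) and "t" (3): a world point X has camera coordinates R X + t. Camera axes: x right, y down, z forward; pixel columns grow to the right and rows downward; lengths in mm; the calibration is good to about 2 mm. A picture is of the moment at which its call begins. There is no depth.
- job_done(): hands the job in; it is judged then, once.
Trained networks look in the newest picture that a camera, given by its name, has taken for a name from the list of things; names that differ only in an ending like _2 or _b are one class to them, and where a whole thing is asked for, a point or a joint stands for the part that bears it (a point fixed in the world has none). Each returns a list of dicts, best first, with "conf" (0 to 1); they miss things now and then, are a little off and sometimes report something else, mostly with a low value. They report only what shows in the picture. A call takes as long as a camera call. They do not tell look-alikes from the thing itself.
- look_for(query, camera): "xy" ([column, row] in pixels, amid what is visible of it).
The state is a dict: "t": time; "joints": joint angles; "qvel": joint speeds; "tau": joint torques, N m; "eef_pos": TCP position; "tcp_rot": TCP orientation; "ft_force": force on the tool from outside, world axes, zero at the start; "moment": the same for the moment, N m; "opening": opening from 0.0 (shut) to 1.0 (fully open); "grip_force": force on a finger pad.
Only numpy, scipy, OpenCV 4.12 (cv2) and the standard library are available. Lean on these libraries where they do the work, as an engineer would, in place of code of your own. Each camera call takes 0.05 s, during which the arm holds its last target. There are 200 camera calls.

TASK

Stand the white-capped amber bottle upright on the clamp bed, between the orange pad and the green V-jaw. Then turn the black feed knob clockwise, following it as it travels with its carriage, until the pad holds the bottle snugly against both faces of the V: a press of about 10 N, with the sprung pad pushed in some 1.5 mm, and never as much as 3 mm. Let go, and leave the other glassware alone.

Things in the scene. Friction and masses are not known exactly. Their poses are not given: they have to be found in the camera images.
- bottle: the bottle to clamp: amber glass, white cap and white paper label, 90 to 180 g. Round body 44 mm across up to 55 mm high, then a shoulder and a 24 mm neck, then the round white cap 28 mm across from 66 to 96 mm above the foot. Origin at the centre of its underside, z up.
- clamp_bed: the clamp's fixed aluminium bed, 110 mm (x) by 250 mm (y), 12 mm thick, on the bench. Origin on the bench under the feed line; the bed reaches from y = -140 to +110 mm in its frame. The carriage feeds along the bed's +y, straight over x = 0.
- v_jaw: fixed green V-jaw bolted on the bed at a different place along y each time; 90 degree V, 40 mm high, open towards the pad (its -y). Its axes are parallel to the bed's. Origin on the bed's upper face (12 mm above the bench), exactly at the point where the bottle's axis stands when the bottle touches both faces.
- clamp_pad: orange sprung pad on the front of the blue carriage, 36 mm wide, 30 mm high (18 to 48 mm above the bench), 8 mm thick. Origin at the centre of its flat front face in x and y, 15 mm above the bench; the face looks to the bed's +y, towards the V-jaw. It travels with the carriage and can be pushed back into it (along -y) by up to 6 mm against a spring of 6 N per mm. At the start it is sprung fully out, 15 to 30 mm short of a bottle seated in the V.
- knob_grip (a point): point on the vertical axis of the black feed knob, 80 mm above the bench. The knob is a round ribbed cylinder 40 mm across, from 60 to 94 mm above the bench, on top of the blue carriage (60 x 50 mm, top 48 mm above the bench). With the pad sprung fully out, the pad's face is 85 mm from this axis along the bed's +y.
- feed_knob (a joint): Knob angle, rad, 0 at the start, clockwise from above, up to 4.4. By rack and pinion each rad carries carriage, knob and pad 10 mm along the bed's +y. A friction brake (about 0.18 N m) holds it where it is left; a gripper at rest may feel the brake either way. Pad force adds 0.01 N m per N, counter-clockwise: within one grasp the moment felt after small steps is level, then rises so.
- dark_bottle_a: bystander, leave alone: larger amber bottle with a black cap, 56 mm across, 115 mm tall. Origin at the centre of its underside.
- dark_bottle_b: bystander, leave alone: larger amber bottle with a black cap, 56 mm across, 115 mm tall. Origin at the centre of its underside.
- beaker: bystander, leave alone: clear glass beaker, 68 mm across, 85 mm tall. Origin at the centre of its underside.
There are look-alikes about, which are no part of the job. Leave any yellow look-alike of the bottle alone.

How it is judged:
By the outcome, as a careful person would: the job done as asked, in the order asked, and still so for the second after the job is handed in, with the robot touching nothing.
It also fails if it takes over 72 s, if anything falls off the work surface, if the arm or the gripper's body presses on something with over 40 N, if the wrist force passes 120 N, or if a joint passes its speed limit or range.

## Working session

There is one attempt and no reset: what is moved stays moved. The work goes in short steps, Python scripts to look and compute and a tool call to move; the robot and the scene stay as the last step left them, time stands still between calls to the robot, and variables do not carry over. Pictures are saved under pics/ and viewed, at most 10 in all, crops included, and the job is handed in when it is done.

Besides the shell and the picture viewer there is one more tool, called as a command line: name --argument value ..., lists and objects as JSON in quotes. jog_arm: Moves the arm, as the interface text tells. Its arguments: {"type":"object","properties":{"targets":{"type":"array","items":{"type":"object","properties":{"turn":{"type":"array","items":{"type":"number"}},"slide":{"type":"array","items":{"type":"number"}},"claw":{"type":"number"}}}}},"required":["targets"]}

```bash
mkdir -p pics; ls; cat > h.py <<'E'
from cell import *
import numpy as np, cv2
def ray(c,uv):
    m=c["mtx"];u=np.array([(uv[0]-m[0][2])/m[0][0],(uv[1]-m[1][2])/m[1][1]]);p=u.copy()
    for _ in range(20): p=u/(1+c["k1"]*(p@p))
    R=np.array(c["R"]);t=np.array(c["t"]).ravel()
    return -R.T@t, R.T@np.array([p[0],p[1],1])
def atz(c,uv,z):
    o,d=ray(c,uv);return (o+d*(z-o[2])/d[2]).round(1)
def proj(c,X):
    p=np.array(c["R"])@np.array(X,float)+np.array(c["t"]).ravel();q=p[:2]/p[2];q=q*(1+c["k1"]*(q@q))
    m=c["mtx"];return (q[0]*m[0][0]+m[0][2],q[1]*m[1][1]+m[1][2])
E
python3 - <<'E'
from h import *
for n in("scene","top"):
    c=read_camera(n);cv2.imwrite(f"pics/{n}0.png",c["frame"])
    print(n,ray(c,(280,210)))
    for q,z in(("bottle",96),("clamp_bed",12),("v_jaw",52),("clamp_pad",48),("knob_grip",94),("dark_bottle_a",115),("beaker",85)):
        print(q,[(np.round(d["xy"]),round(d["conf"],2),atz(c,d["xy"],z)) for d in look_for(q,n)])
E
```

```text
pics
scene (array([1227.47604221, -279.43149361,  721.73159931]), array([-0.68201607,  0.17851266, -0.70939173]))
bottle [(array([146., 180.]), 0.74, array([ 458.6, -404.5,   96. ])), (array([177., 189.]), 0.72, array([ 506.3, -336.1,   96. ]))]
clamp_bed [(array([332., 193.]), 0.92, array([516.3,  43.5,  12. ]))]
v_jaw [(array([371., 174.]), 0.88, array([510.7, 149.3,  52. ]))]
clamp_pad [(array([342., 184.]), 0.69, array([525.6,  65.1,  48. ]))]
knob_grip [(array([332., 195.]), 0.74, array([603.3,   4.6,  94. ])), (array([320., 179.]), 0.55, array([545.8,  -5.7,  94. ]))]
dark_bottle_a [(array([257., 263.]), 0.76, array([ 769.2, -202. ,  115. ])), (array([128., 269.]), 0.57, array([ 729.2, -436.2,  115. ])), (array([346., 188.]), 0.47, array([609.9,  33.8, 115. ]))]
beaker [(array([343., 282.]), 0.65, array([829.1, -49.2,  85. ]))]
top (array([ 411.01356025, -130.21884299,  974.23145095]), array([ 0.19284918, -0.02148701, -0.98121882]))
bottle [(array([372., 273.]), 0.89, array([ 450.2, -320.5,   96. ]))]
clamp_bed [(array([187., 252.]), 0.73, array([520.1,  52. ,  12. ]))]
v_jaw [(array([136., 263.]), 0.68, array([498.7, 151.3,  52. ]))]
clamp_pad [(array([175., 253.]), 0.58, array([514.2,  71. ,  48. ]))]
knob_grip [(array([206., 246.]), 0.69, array([ 5.197e+02, -5.000e-01,  9.400e+01])), (array([189., 255.]), 0.16, array([504.5,  32.7,  94. ]))]
dark_bottle_a [(array([415., 165.]), 0.95, array([ 655.3, -424.2,  115. ])), (array([293., 156.]), 0.89, array([ 688.5, -181. ,  115. ]))]
beaker []
```

View pics/scene0.png

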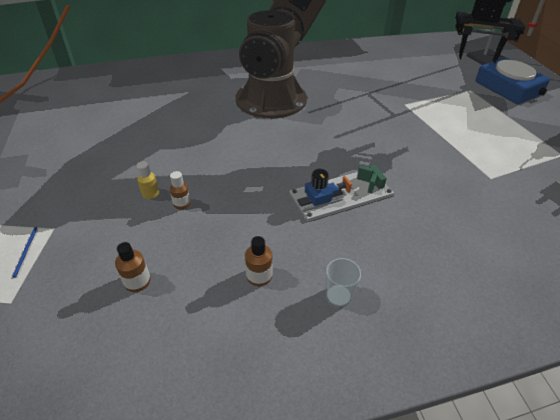

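View pics/top0.png

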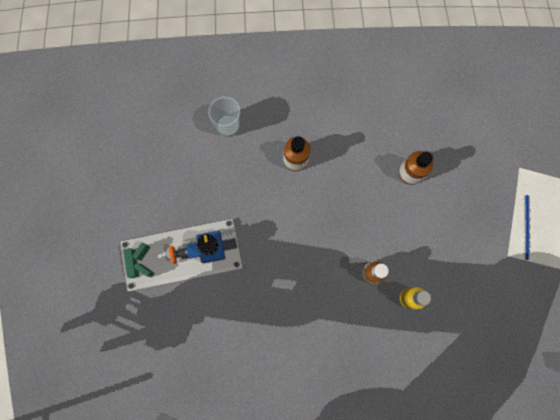

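The scene view shows the amber white-capped bottle at (179,190), yellow look-alike at (148,182), and black-capped bottles at (130,268) and (258,262). The clamp is at (340,193), with the knob at (320,180), pad at (347,184) and V at (371,178). In the top view the wanted bottle is at (376,271), with its cap at (381,270), and the yellow one is at (416,298).

Could be mistaken for the bottle: the yellow one (scene 148,182 / top 416,298) and the dark ones (top 297,152 and 417,167). I choose top (376,271), and will check it in one crop.

```bash
python3 - <<'E'
from h import *
a=cv2.imread("pics/top0.png");s=cv2.imread("pics/scene0.png")
f=lambda im,x,y,w,h,k:cv2.resize(im[y:y+h,x:x+w],None,fx=k,fy=k,interpolation=cv2.INTER_CUBIC)
o=np.zeros((600,800,3),np.uint8)
A=f(a,115,215,133,80,6);o[:480,:798]=A
cv2.imwrite("pics/clampcrop.png",o[:480])
B=np.hstack([f(a,350,250,100,70,4),f(s,130,150,100,70,4)]);cv2.imwrite("pics/botcrop.png",B)
E
```

```text
(no output)
```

View pics/clampcrop.png

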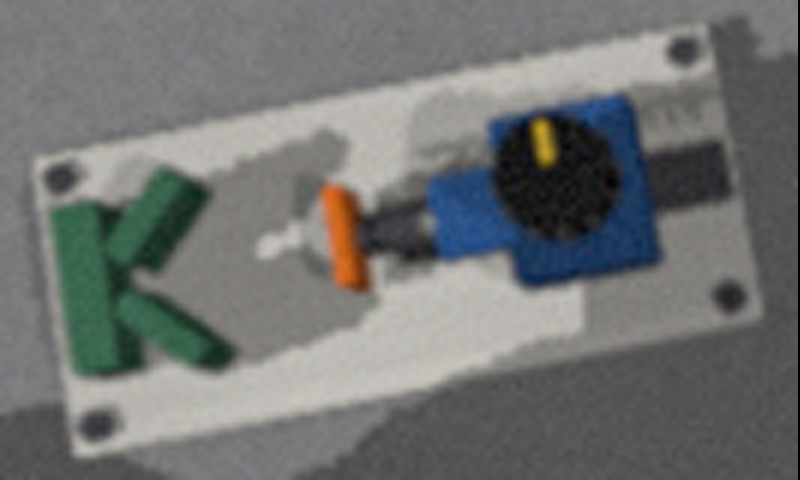

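View pics/botcrop.png

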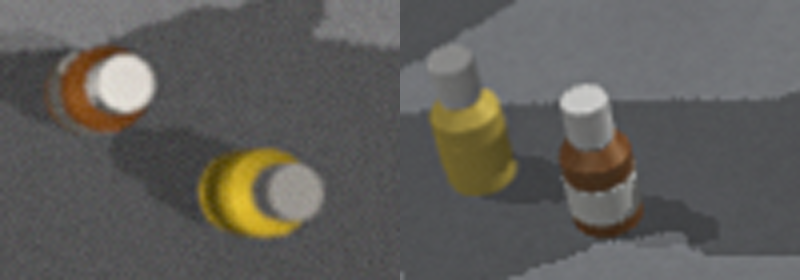

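The crop confirms it: amber glass, white cap (bright, at top (381,271)) and label. The yellow one has a grey cap. Next I measure the bed corners, knob and V from the crop.

```bash
python3 - <<'E'
from h import *
from scipy.optimize import least_squares
c=read_camera("top");s=read_camera("scene")
g=lambda x,y:(x/6+115-.4,y/6+215-.4)
px=[(33,158),(705,22),(765,318),(75,457)]
W=np.array([atz(c,g(*p),12)[:2] for p in px]);print("corners",W.tolist())
L=np.array([(55,110),(55,-140),(-55,-140),(-55,110)],float)
def f(v):
    C,S=np.cos(v[2]),np.sin(v[2]);return ((L@np.array([[C,S],[-S,C]])+v[:2])-W).ravel()
r=least_squares(f,[515,60,0.2]);x,y,a=r.x;print("bed",r.x,np.degrees(a),r.fun.round(1))
C,S=np.cos(a),np.sin(a);R=np.array([[C,-S],[S,C]])
loc=lambda P:(R.T@(np.array(P[:2])-r.x[:2])).round(1)
k=atz(c,g(557,177),94);print("knob top-view",k,loc(k))
for n,p in dict(padL=(330,187),padR=(362,287)).items(): print(n,loc(atz(c,g(*p),48)))
for n,p in dict(a1tip=(210,190),a1in=(150,270),a2tip=(235,350),a2in=(128,292)).items(): print(n,[loc(atz(c,g(*p),z)) for z in(52,12)])
print("cap",atz(c,(381.1,270.6),96),atz(s,(175.9,173.9),96))
print("bedscene",[loc(atz(s,p,12)) for p in((291,193),(307,214),(393,192),(363,171))])
st=state();print(st["t"],st["tcp_rot"],st["eef_pos"],st["opening"])
E
```

```text
corners [[551.0, 198.4], [587.7, -47.0], [480.7, -64.2], [443.5, 182.6]]
bed [5.13489186e+02 8.22824352e+01 1.49611803e-01] 8.572124888368057 [ 0.5  0.9  1.  -1.  -0.7 -0.2 -0.8  0.3]
knob top-view [524.   -3.9  94. ] [ -2.5 -86.8]
padL [16.7 -3.4]
padR [-19.4  -8.7]
a1tip [array([23.3, 37. ]), array([30., 47.])]
a1in [array([ 0.2, 61.7]), array([ 6. , 72.8])]
a2tip [array([-32.4,  37. ]), array([-28.1,  47. ])]
a2in [array([-5.8, 70.5]), array([-0.2, 82. ])]
cap [ 453.2 -338.1   96. ] [ 451.7 -334.4   96. ]
bedscene [array([ -42.4, -136. ]), array([  41.1, -129.9]), array([ 52.2, 112.7]), array([-50.9,  83.5])]
0.9 [3.14150332e+00 1.78721177e-05 2.70978972e+00] [261.56082932 567.66082169 214.66347618] 1.0029938784217864
```

jog_arm --targets '[{"turn":[0,0,-10],"slide":[35,-50,0],"claw":60},{"turn":[0,0,-10],"slide":[35,-50,0],"claw":60},{"turn":[0,0,-10],"slide":[35,-50,0],"claw":60},{"turn":[0,0,-10],"slide":[35,-50,0],"claw":60},{"turn":[0,0,-10],"slide":[35,-50,0],"claw":60}]'

```text
t: 1.52
eef_pos: [437.5, 316.0, 214.9]
tcp_rot: [3.141, -0.0, 1.832]
ft_force: [0.6, 0.7, -0.6]
opening: 0.607
grip_force: 0.0
```

jog_arm --targets '[{"turn":[0,0,-10],"slide":[20,-55,0],"claw":60},{"turn":[0,0,-10],"slide":[20,-55,0],"claw":60},{"turn":[0,0,-10],"slide":[20,-55,0],"claw":60},{"turn":[0,0,-10],"slide":[20,-55,0],"claw":60},{"turn":[0,0,-10],"slide":[20,-55,0],"claw":60}]'

```text
t: 2.15
eef_pos: [537.0, 40.8, 214.9]
tcp_rot: [3.141, -0.0, 0.959]
ft_force: [0.9, 0.1, 0.3]
opening: 0.6
grip_force: 0.0
```

jog_arm --targets '[{"turn":[0,0,0],"slide":[-6,-55,0],"claw":60},{"turn":[0,0,0],"slide":[-6,-55,0],"claw":60},{"turn":[0,0,0],"slide":[-6,-55,0],"claw":60},{"turn":[0,0,0],"slide":[-6,-55,0],"claw":60},{"turn":[0,0,0],"slide":[0,0,0],"claw":60}]'

```text
t: 2.78
eef_pos: [512.1, -180.5, 214.6]
tcp_rot: [3.141, 0.0, 0.96]
ft_force: [0.2, 1.2, -0.6]
opening: 0.597
grip_force: 0.0
```

jog_arm --targets '[{"turn":[0,0,0],"slide":[-20,-52,0],"claw":60},{"turn":[0,0,0],"slide":[-20,-52,0],"claw":60},{"turn":[0,0,0],"slide":[-20,-52,0],"claw":60},{"turn":[0,0,0],"slide":[0,0,-50],"claw":60},{"turn":[0,0,0],"slide":[0,0,-40],"claw":60}]'

```text
t: 3.4
eef_pos: [452.4, -333.1, 123.5]
tcp_rot: [3.141, -0.0, 0.964]
ft_force: [0.1, -1.1, -0.0]
opening: 0.595
grip_force: 0.0
```

```bash
python3 - <<'E'
from h import *
st=state();p=st["eef_pos"];print(p,st["ft_force"])
c=read_camera("top");s=read_camera("scene")
def cr(c):
    u,v=map(int,proj(c,[p[0],p[1],80]));u=max(u,50);v=max(v,40);im=c["frame"].copy()
    im=cv2.resize(im[v-40:v+40,u-50:u+50],None,fx=4,fy=4,interpolation=2)
    q=proj(c,[p[0],p[1],p[2]]);cv2.circle(im,(int((q[0]-u+50)*4),int((q[1]-v+40)*4)),4,(255,0,255),-1);print(u,v,q);return im
cv2.imwrite("pics/g1.png",np.hstack([cr(c),cr(s)]))
E
```

```text
[ 452.37263674 -333.1002913   123.47087041] [ 0.13016974 -1.11921396 -0.01958188]
376 271 (np.float64(381.8777735367113), np.float64(270.27510900297403))
177 179 (np.float64(174.55794731757084), np.float64(164.98639643966487))
```

View pics/g1.png

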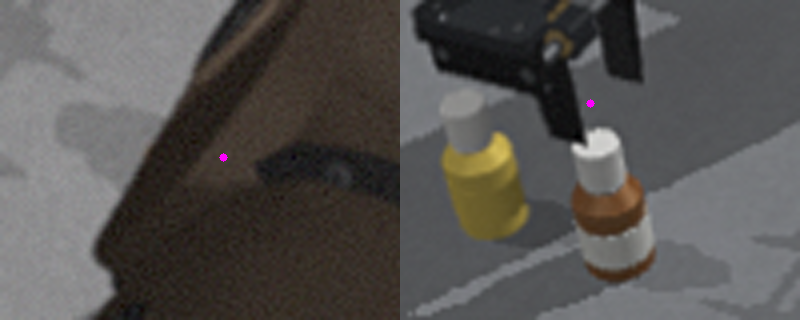

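The right half shows the fingers straddling the white cap at (597,140), with the TCP projecting onto it. The yellow bottle at (480,165) is clear. The left half is blocked by the arm.

jog_arm --targets '[{"turn":[0,0,0],"slide":[0,-2,-30],"claw":60},{"turn":[0,0,0],"slide":[0,0,-28],"claw":60},{"turn":[0,0,0],"slide":[0,0,0],"claw":20},{"turn":[0,0,0],"slide":[0,0,0],"claw":20},{"turn":[0,0,0],"slide":[0,0,0],"claw":20}]'

```text
t: 4.12
eef_pos: [453.2, -335.6, 68.2]
tcp_rot: [3.139, 0.0, 0.965]
ft_force: [-0.2, 0.0, 0.4]
opening: 0.34
grip_force: 0.0
```

jog_arm --targets '[{"turn":[0,0,0],"slide":[0,0,0],"claw":15},{"turn":[0,0,0],"slide":[0,0,0],"claw":15},{"turn":[0,0,0],"slide":[0,0,0],"claw":15}]'

```text
t: 4.5
eef_pos: [453.0, -335.7, 67.8]
tcp_rot: [3.14, 0.0, 0.964]
ft_force: [0.2, 1.1, 7.4]
opening: 0.29
grip_force: 29.9
```

jog_arm --targets '[{"turn":[0,0,0],"slide":[0,0,30],"claw":15},{"turn":[0,0,0],"slide":[0,0,50],"claw":15},{"turn":[0,0,0],"slide":[0,0,50],"claw":15},{"turn":[0,0,8.6],"slide":[6,40,0],"claw":15},{"turn":[0,0,8.6],"slide":[6,50,0],"claw":15}]'

```text
t: 5.12
eef_pos: [464.5, -244.8, 197.4]
tcp_rot: [3.14, 0.0, 1.268]
ft_force: [0.2, 0.4, -1.4]
opening: 0.291
grip_force: 29.9
```

jog_arm --targets '[{"turn":[0,0,8.6],"slide":[6,50,0],"claw":15},{"turn":[0,0,8.6],"slide":[6,50,0],"claw":15},{"turn":[0,0,8.6],"slide":[6,50,0],"claw":15},{"turn":[0,0,0],"slide":[6,50,0],"claw":15},{"turn":[0,0,0],"slide":[6,50,0],"claw":15}]'

```text
t: 5.75
eef_pos: [494.4, 6.3, 197.0]
tcp_rot: [3.141, 0.0, 1.715]
ft_force: [0.7, -0.6, -2.0]
opening: 0.29
grip_force: 29.9
```

jog_arm --targets '[{"turn":[0,0,0],"slide":[6,50,0],"claw":15},{"turn":[0,0,0],"slide":[6,40,0],"claw":15},{"turn":[0,0,0],"slide":[0,17,0],"claw":15},{"turn":[0,0,0],"slide":[0,0,0],"claw":15}]'

```text
t: 6.25
eef_pos: [506.2, 112.0, 196.6]
tcp_rot: [-3.141, 0.0, 1.716]
ft_force: [-0.3, 0.3, -1.5]
opening: 0.29
grip_force: 29.9
```

jog_arm --targets '[{"turn":[0,0,0],"slide":[1,0,-40],"claw":15},{"turn":[0,0,0],"slide":[0,0,-30],"claw":15},{"turn":[0,0,0],"slide":[0,0,0],"claw":15}]'

```text
t: 6.62
eef_pos: [506.6, 110.3, 125.3]
tcp_rot: [-3.138, -0.0, 1.714]
ft_force: [0.7, 0.4, -0.7]
opening: 0.289
grip_force: 29.9
```

```bash
python3 - <<'E'
from h import *
st=state();p=st["eef_pos"];print(p,st["ft_force"])
c=read_camera("top");s=read_camera("scene")
def cr(c,X,w=50,h=45):
    u,v=map(int,proj(c,X));im=c["frame"][v-h:v+h,u-w:u+w];print(u,v)
    return cv2.resize(im,(w*8,h*8),interpolation=2)
cv2.imwrite("pics/p1.png",np.hstack([cr(c,[515,90,40]),cr(s,[513,70,40])]))
E
```

```text
[506.61179835 110.27040889 125.32537981] [ 0.70925761  0.40801999 -0.66852552]
166 253
342 182
```

View pics/p1.png

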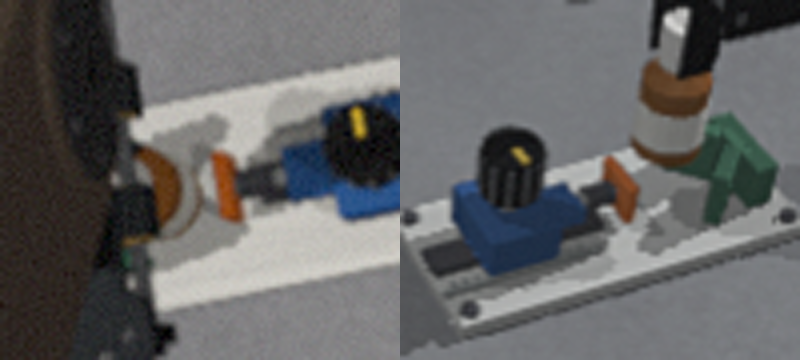

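Bottle hangs upright; pad at scene crop (622,190), V at (740,165), foot at (668,152). Checking the numbers.

```bash
python3 - <<'E'
from h import *
s=read_camera("scene");c=read_camera("top")
O=np.array([513.5,82.3]);a=.1496;R=np.array([[np.cos(a),-np.sin(a)],[np.sin(a),np.cos(a)]])
loc=lambda P:(R.T@(P[:2]-O)).round(1)
g=lambda x,y:((x-400)/8+292-.4,y/8+137-.4)
G=lambda x,y:(x/8+116-.4,y/8+208-.4)
for n,x,y,z in(("padtopL",607,156,48),("padtopR",638,185,48),("padbotR",632,222,18),("knobtop",514,146,94),("foot c",667,148,57.5),("Vnear tip top",712,158,52),("Vback near top",776,165,52),("Vnear tip bot",708,222,12),
 ("bedL",400,245,12),("screw nr knob",470,310,12),("screw nr V",787,216,12)): print(n,loc(atz(s,g(x,y),z)))
for n,x,y,z in(("padL",212,155,48),("padR",236,222,48),("knob",363,148,94)): print("top",n,loc(atz(c,G(x,y),z)))
print("tcp",loc(np.array(state()["eef_pos"])))
E
```

```text
padtopL [-115.4  -27.1]
padtopR [-97.4 -24.5]
padbotR [-113.1  -16.1]
knobtop [-78.4 -82.1]
foot c [-101.2  -12.6]
Vnear tip top [-97.    2.8]
Vback near top [-85.7  21.1]
Vnear tip bot [-109.9   12.4]
bedL [-137.6  -92.6]
screw nr knob [-97.3 -84.5]
screw nr V [-102.7   39.9]
top padL [67.2 47.4]
top padR [48.5 43.8]
top knob [51.3 -2.2]
tcp [-0.9 29.4]
```

```bash
python3 - <<'E'
from h import *
s=read_camera("scene");c=read_camera("top")
O=np.array([513.5,82.3]);a=.1496;R=np.array([[np.cos(a),-np.sin(a)],[np.sin(a),np.cos(a)]])
loc=lambda P:(R.T@(P[:2]-O)).round(1)
g=lambda x,y:((x-400)/4+292-.4,y/4+137-.4)
G=lambda x,y:(x/4+116-.4,y/4+208-.4)
for n,x,y,z in(("padtopL",607,156,48),("padtopR",638,185,48),("padbotR",632,222,18),("knobtop",514,146,94),("foot c",667,148,57.5),("Vnear tip top",712,158,52),("Vback near top",776,165,52),("Vnear tip bot",708,222,12),
 ("screw nr knob",470,310,12),("screw nr V",787,216,12)): print(n,loc(atz(s,g(x,y),z)))
for n,x,y,z in(("padL",212,155,48),("padR",236,222,48),("knob",363,148,94)): print("top",n,loc(atz(c,G(x,y),z)))
print("tcp",loc(np.array(state()["eef_pos"])))
E
```

```text
padtopL [-17.8  -1.3]
padtopR [14.2  3.2]
padbotR [16.   2.6]
knobtop [ -0.8 -80.7]
foot c [-1.2 31.8]
Vnear tip top [12.7 58. ]
Vback near top [33.7 92.7]
Vnear tip bot [28.8 52.7]
screw nr knob [  43.3 -125.3]
screw nr V [ 43.  104.4]
top padL [15.9 -1.2]
top padR [-20.6  -7.8]
top knob [ -3.  -84.5]
tcp [-1.1 29.7]
```

jog_arm --targets '[{"turn":[0,0,0],"slide":[0,3,0],"claw":15},{"turn":[0,0,0],"slide":[0,0,-25],"claw":15},{"turn":[0,0,0],"slide":[0,0,-14],"claw":15},{"turn":[0,0,0],"slide":[0,0,-3],"claw":15},{"turn":[0,0,0],"slide":[0,0,0],"claw":15}]'

```text
t: 7.55
eef_pos: [507.7, 114.7, 84.9]
tcp_rot: [3.141, 0.0, 1.715]
ft_force: [0.1, 0.3, -1.9]
opening: 0.289
grip_force: 29.9
```

jog_arm --targets '[{"turn":[0,0,0],"slide":[0,0,-1],"claw":15},{"turn":[0,0,0],"slide":[0,0,0],"claw":15}]'

```text
t: 7.8
eef_pos: [507.7, 114.7, 84.0]
tcp_rot: [3.141, 0.0, 1.715]
ft_force: [0.2, -0.3, -1.6]
opening: 0.29
grip_force: 29.9
```

jog_arm --targets '[{"turn":[0,0,0],"slide":[0,0,-1],"claw":15},{"turn":[0,0,0],"slide":[0,0,0],"claw":15}]'

```text
t: 8.05
eef_pos: [507.5, 114.7, 82.7]
tcp_rot: [3.141, 0.0, 1.715]
ft_force: [0.5, -0.4, -1.1]
opening: 0.293
grip_force: 29.9
```

jog_arm --targets '[{"turn":[0,0,0],"slide":[0,0,-1.5],"claw":15},{"turn":[0,0,0],"slide":[0,0,0],"claw":15}]'

```text
t: 8.3
eef_pos: [507.5, 114.6, 81.0]
tcp_rot: [-3.141, 0.0, 1.715]
ft_force: [0.1, 0.5, -0.8]
opening: 0.288
grip_force: 29.9
```

jog_arm --targets '[{"turn":[0,0,0],"slide":[0,0,-1],"claw":15},{"turn":[0,0,0],"slide":[0,0,0],"claw":15}]'

```text
t: 8.55
eef_pos: [507.5, 114.7, 80.1]
tcp_rot: [-3.142, -0.0, 1.715]
ft_force: [0.1, -0.9, -1.3]
opening: 0.29
grip_force: 29.9
```

jog_arm --targets '[{"turn":[0,0,0],"slide":[0,0,-0.7],"claw":15},{"turn":[0,0,0],"slide":[0,0,0],"claw":15}]'

```text
t: 8.8
eef_pos: [507.7, 114.7, 79.8]
tcp_rot: [3.141, 0.0, 1.715]
ft_force: [-0.5, -0.5, 4.1]
opening: 0.288
grip_force: 29.9
```

jog_arm --targets '[{"turn":[0,0,0],"slide":[-0.3,2,0.3],"claw":15},{"turn":[0,0,0],"slide":[-0.3,2,0],"claw":15},{"turn":[0,0,0],"slide":[0,0,0],"claw":15}]'

```text
t: 9.18
eef_pos: [507.1, 118.8, 79.8]
tcp_rot: [3.141, 0.0, 1.715]
ft_force: [0.3, -0.3, 3.1]
opening: 0.291
grip_force: 29.9
```

jog_arm --targets '[{"turn":[0,0,0],"slide":[-0.15,1,0],"claw":15},{"turn":[0,0,0],"slide":[0,0,0],"claw":15}]'

```text
t: 9.43
eef_pos: [506.9, 119.7, 79.8]
tcp_rot: [3.141, 0.0, 1.715]
ft_force: [-0.3, -1.4, 2.7]
opening: 0.29
grip_force: 29.9
```

jog_arm --targets '[{"turn":[0,0,0],"slide":[-0.15,1,0],"claw":15},{"turn":[0,0,0],"slide":[0,0,0],"claw":15}]'

```text
t: 9.68
eef_pos: [506.7, 120.7, 79.8]
tcp_rot: [3.141, 0.0, 1.715]
ft_force: [0.3, -1.3, 3.5]
opening: 0.288
grip_force: 29.9
```

jog_arm --targets '[{"turn":[0,0,0],"slide":[-0.15,1,0],"claw":15},{"turn":[0,0,0],"slide":[0,0,0],"claw":15}]'

```text
t: 9.93
eef_pos: [506.6, 121.7, 79.8]
tcp_rot: [3.141, 0.0, 1.715]
ft_force: [0.8, -2.2, 3.9]
opening: 0.29
grip_force: 29.9
```

jog_arm --targets '[{"turn":[0,0,0],"slide":[-0.15,1,0],"claw":15},{"turn":[0,0,0],"slide":[0,0,0],"claw":15}]'

```text
t: 10.18
eef_pos: [506.4, 122.7, 79.8]
tcp_rot: [3.141, 0.0, 1.715]
ft_force: [0.5, -1.7, 3.4]
opening: 0.29
grip_force: 30.0
```

jog_arm --targets '[{"turn":[0,0,0],"slide":[-0.15,1,0],"claw":15},{"turn":[0,0,0],"slide":[0,0,0],"claw":15}]'

```text
t: 10.42
eef_pos: [506.2, 123.7, 79.8]
tcp_rot: [3.141, -0.0, 1.715]
ft_force: [1.0, -2.0, 3.7]
opening: 0.288
grip_force: 30.0
```

jog_arm --targets '[{"turn":[0,0,0],"slide":[-0.15,1,0],"claw":15},{"turn":[0,0,0],"slide":[0,0,0],"claw":15}]'

```text
t: 10.68
eef_pos: [506.0, 124.7, 79.8]
tcp_rot: [3.142, -0.0, 1.715]
ft_force: [0.7, -2.0, 3.7]
opening: 0.288
grip_force: 30.0
```

jog_arm --targets '[{"turn":[0,0,0],"slide":[-0.15,1,0],"claw":15},{"turn":[0,0,0],"slide":[0,0,0],"claw":15}]'

```text
t: 10.92
eef_pos: [506.2, 125.5, 79.8]
tcp_rot: [3.141, 0.0, 1.715]
ft_force: [1.3, -4.7, 3.4]
opening: 0.287
grip_force: 30.0
```

```bash
python3 - <<'E'
from h import *
s=read_camera("scene")
cv2.imwrite("pics/p2.png",cv2.resize(s["frame"][125:225,280:410],None,fx=6,fy=6,interpolation=2))
print(state()["ft_force"],state()["moment"])
E
```

```text
[ 1.82518945 -4.13161024  4.09022716] [-1.14031311 -0.32203427 -0.00379991]
```

View pics/p2.png

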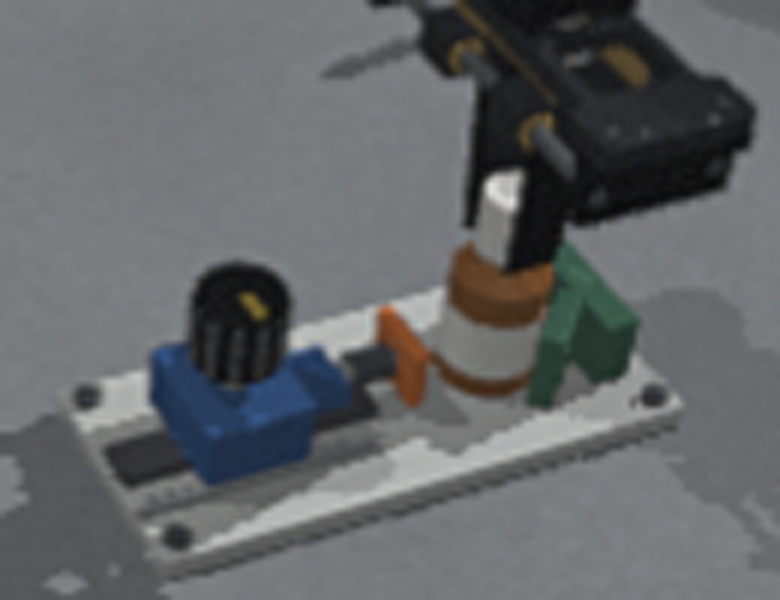

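The bottle stands upright in the V at crop (495,325), just clear of the pad at (402,355), and the force jump marks the V contact. Now I release it and rise.

jog_arm --targets '[{"turn":[0,0,0],"slide":[0,0,0],"claw":45},{"turn":[0,0,0],"slide":[0,0,0],"claw":60},{"turn":[0,0,0],"slide":[0,0,0],"claw":60},{"turn":[0,0,0],"slide":[0,0,20],"claw":75},{"turn":[0,0,0],"slide":[0,0,50],"claw":75}]'

```text
t: 11.6
eef_pos: [504.8, 125.6, 148.9]
tcp_rot: [-3.137, -0.0, 1.715]
ft_force: [0.4, -0.6, 0.2]
opening: 0.73
grip_force: 0.0
```

jog_arm --targets '[{"turn":[0,0,0],"slide":[6,-42,0],"claw":75},{"turn":[0,0,0],"slide":[6,-42,0],"claw":75},{"turn":[0,0,0],"slide":[6,-42,-20],"claw":75},{"turn":[0,0,0],"slide":[0,0,-20],"claw":75},{"turn":[0,0,0],"slide":[0,0,0],"claw":75}]'

```text
t: 12.22
eef_pos: [523.2, -0.6, 108.7]
tcp_rot: [-3.139, -0.001, 1.714]
ft_force: [0.5, 1.0, 0.8]
opening: 0.75
grip_force: 0.0
```

```bash
python3 - <<'E'
from h import *
p=state()["eef_pos"];print(p)
s=read_camera("scene");im=cv2.resize(s["frame"][125:225,280:410],None,fx=6,fy=6,interpolation=2)
for z,col in((94,(0,0,255)),(p[2],(255,0,255))):
    q=proj(s,[p[0],p[1],z]);cv2.circle(im,(int((q[0]-280+.5)*6),int((q[1]-125+.5)*6)),4,col,-1)
cv2.imwrite("pics/k1.png",im)
E
```

```text
[523.16513724  -0.55902822 108.7167086 ]
```

View pics/k1.png

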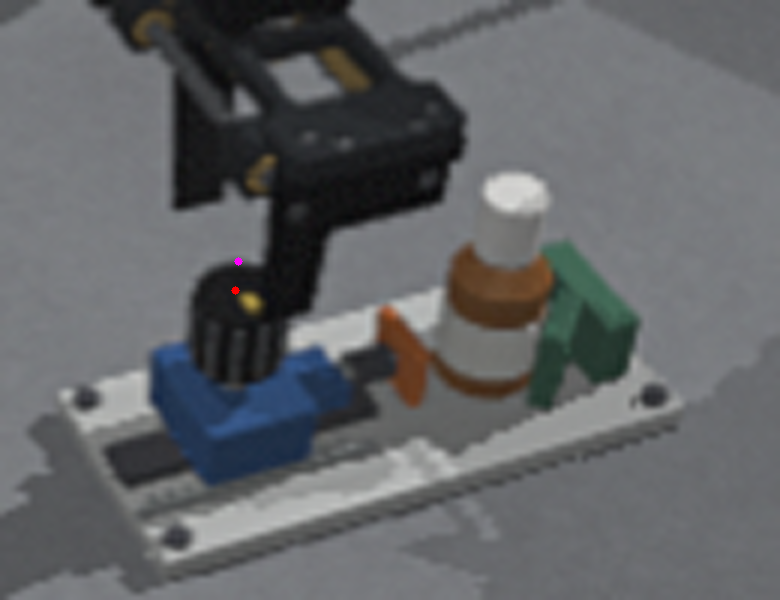

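```bash
python3 - <<'E'
from h import *
s=read_camera("scene");c=read_camera("top")
g=lambda x,y:(x/6+280-.5,y/6+125-.5)
print("cap",atz(s,g(515,193),108),"knob",atz(s,g(241,293),94))
i=c["frame"][215:295,115:248];cv2.imwrite("pics/k2.png",cv2.resize(i,None,fx=6,fy=6,interpolation=2))
E
```

```text
cap [505.2 125.3 108. ] knob [525.3   1.1  94. ]
```

The knob top centre is at crop (241,293), just right of the red TCP mark. The scene camera agrees with the robot to 1 mm at the bottle cap, so the knob is at about (525.5, 1).

jog_arm --targets '[{"turn":[0,0,0],"slide":[2.3,1.7,0],"claw":75},{"turn":[0,0,0],"slide":[0,0,-25],"claw":75},{"turn":[0,0,0],"slide":[0,0,-17],"claw":75},{"turn":[0,0,0],"slide":[0,0,0],"claw":52},{"turn":[0,0,0],"slide":[0,0,0],"claw":46}]'

```text
t: 13.0
eef_pos: [526.6, 1.5, 68.6]
tcp_rot: [3.141, 0.0, 1.715]
ft_force: [-0.6, 0.4, -0.3]
opening: 0.592
grip_force: 0.0
```

jog_arm --targets '[{"turn":[0,0,0],"slide":[0,0,0],"claw":46}]'

```text
t: 13.12
eef_pos: [526.6, 1.4, 68.6]
tcp_rot: [3.14, 0.0, 1.715]
ft_force: [-1.0, 0.1, 0.0]
opening: 0.497
grip_force: 0.0
```

jog_arm --targets '[{"turn":[0,0,0],"slide":[0,0,0],"claw":44},{"turn":[0,0,0],"slide":[0,0,0],"claw":44}]'

```text
t: 13.38
eef_pos: [526.3, 1.3, 68.0]
tcp_rot: [3.141, 0.0, 1.715]
ft_force: [0.5, 0.6, -0.0]
opening: 0.444
grip_force: 0.0
```

jog_arm --targets '[{"turn":[0,0,0],"slide":[-0.5,0,-3],"claw":44},{"turn":[0,0,0],"slide":[0,0,0],"claw":38},{"turn":[0,0,0],"slide":[0,0,0],"claw":35},{"turn":[0,0,0],"slide":[0,0,0],"claw":35}]'

```text
t: 13.88
eef_pos: [526.0, 1.4, 64.5]
tcp_rot: [3.141, 0.0, 1.715]
ft_force: [5.0, 1.2, -8.6]
opening: 0.418
grip_force: 30.0
```

```bash
python3 -c "
from h import *
s=state();print(s['eef_pos'],s['ft_force'],s['moment'],s['opening'],s['grip_force'],s['joints'])"
```

```text
[525.98393838   1.39948869  64.51533997] [ 5.04520156  1.18911428 -8.57501367] [ 0.13088527 -0.65282005  0.0443772 ] 0.4175276240063694 29.996638298034668 [-1.23012420e-01  5.62613616e-01  1.94503791e+00  1.76552626e-04
  6.33501932e-01 -2.67313282e-01]
```

jog_arm --targets '[{"turn":[0,0,0],"slide":[0.2,0,-0.5],"claw":35},{"turn":[0,0,-5],"slide":[-0.13,0.86,0],"claw":35},{"turn":[0,0,-5],"slide":[-0.13,0.86,0],"claw":35},{"turn":[0,0,0],"slide":[0,0,0],"claw":35}]'

```text
t: 14.38
eef_pos: [525.8, 3.1, 64.4]
tcp_rot: [3.141, -0.0, 1.541]
ft_force: [4.8, 1.5, -2.7]
opening: 0.414
grip_force: 30.0
```

```bash
cat > s.py <<'E'
from h import *
s=state();p=np.array(s['eef_pos']);d=p[:2]-[525.98,1.4];a=.1496
print(s['t'],'yaw deg from start',round(np.degrees(1.715-s['tcp_rot'][2]),2),'loc',round(d[0]*np.cos(a)+d[1]*np.sin(a),2),round(-d[0]*np.sin(a)+d[1]*np.cos(a),2),'z',p[2].round(1),'F',np.round(s['ft_force'],1),'M',np.round(s['moment'],3),s['grip_force'],round(s['opening'],3))
E
python3 s.py
```

```text
14.375 yaw deg from start 9.98 loc 0.12 1.73 z 64.4 F [ 4.8  1.5 -2.7] M [ 0.23  -0.487 -0.143] 29.999696016311646 0.414
```

jog_arm --targets '[{"turn":[0,0,-10],"slide":[-0.26,1.73,0],"claw":35},{"turn":[0,0,-10],"slide":[-0.26,1.73,0],"claw":35},{"turn":[0,0,-10],"slide":[-0.26,1.73,0],"claw":35},{"turn":[0,0,0],"slide":[0,0,0],"claw":35}]'

```text
t: 14.88
eef_pos: [525.4, 8.2, 64.5]
tcp_rot: [3.14, -0.001, 1.016]
ft_force: [5.2, 1.0, -3.3]
opening: 0.412
grip_force: 30.0
```

```bash
python3 s.py
```

```text
14.875 yaw deg from start 40.03 loc 0.45 6.85 z 64.5 F [ 5.2  1.  -3.3] M [ 0.142 -0.713 -0.249] 30.00007599592209 0.412
```

jog_arm --targets '[{"turn":[0,0,-10],"slide":[-0.26,1.73,0],"claw":35},{"turn":[0,0,-10],"slide":[-0.26,1.73,0],"claw":35},{"turn":[0,0,-10],"slide":[-0.26,1.73,0],"claw":35},{"turn":[0,0,0],"slide":[0,0,0],"claw":35}]'

```text
t: 15.38
eef_pos: [524.9, 13.1, 64.5]
tcp_rot: [3.14, -0.002, 0.493]
ft_force: [6.3, -1.6, -4.5]
opening: 0.417
grip_force: 30.0
```

```bash
python3 s.py
```

```text
15.375 yaw deg from start 70.04 loc 0.71 11.78 z 64.5 F [ 6.3 -1.6 -4.5] M [-0.217 -0.845 -0.197] 29.999937415122986 0.417
```

jog_arm --targets '[{"turn":[0,0,-6],"slide":[0.14,1.04,0],"claw":35},{"turn":[0,0,-6],"slide":[0.14,1.04,0],"claw":35},{"turn":[0,0,0],"slide":[0,0,0],"claw":35}]'

```text
t: 15.75
eef_pos: [524.7, 15.1, 64.5]
tcp_rot: [3.141, -0.001, 0.284]
ft_force: [3.7, -3.5, -3.6]
opening: 0.415
grip_force: 30.0
```

jog_arm --targets '[{"turn":[0,0,-3],"slide":[-0.08,0.52,0],"claw":35},{"turn":[0,0,0],"slide":[0,0,0],"claw":35},{"turn":[0,0,0],"slide":[0,0,0],"claw":35}]'

```text
t: 16.12
eef_pos: [524.6, 15.6, 64.4]
tcp_rot: [3.141, -0.001, 0.233]
ft_force: [3.2, -3.3, -3.6]
opening: 0.415
grip_force: 30.0
```

```bash
python3 s.py; python3 - <<'E'
from h import *
s=read_camera("scene");cv2.imwrite("pics/t1.png",cv2.resize(s["frame"][125:225,280:410],None,fx=6,fy=6,interpolation=2))
E
```

```text
16.125 yaw deg from start 84.9 loc 0.77 14.2 z 64.4 F [ 3.2 -3.3 -3.6] M [-0.41  -0.471 -0.218] 29.99923199415207 0.415
```

View pics/t1.png

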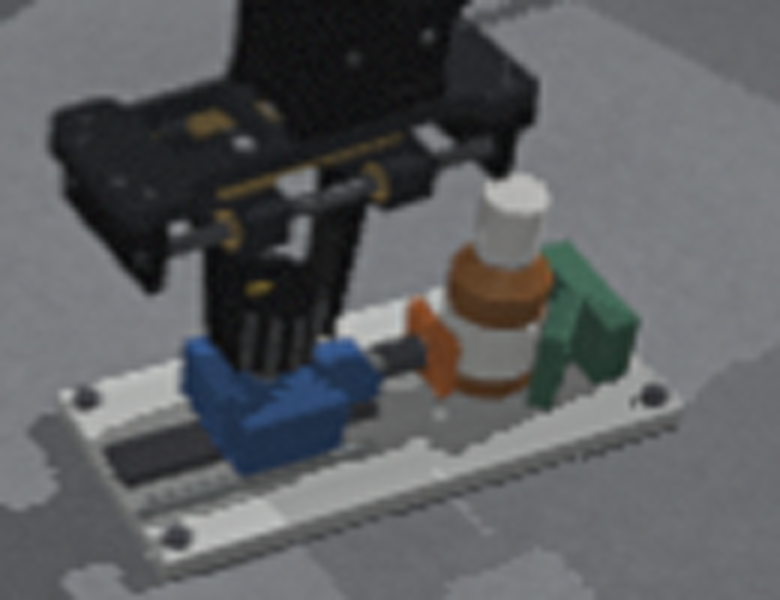

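The carriage followed: the pad is now at crop (433,350), approaching the bottle, and the knob is in the grip. Small steps from here, reading Mz.

jog_arm --targets '[{"turn":[0,0,-3],"slide":[-0.08,0.52,0],"claw":35},{"turn":[0,0,0],"slide":[0,0,0],"claw":35}]'

```text
t: 16.42
eef_pos: [524.6, 16.1, 64.5]
tcp_rot: [3.141, -0.001, 0.18]
ft_force: [3.3, -3.8, -3.0]
opening: 0.415
grip_force: 30.0
```

```bash
python3 s.py
```

```text
16.425 yaw deg from start 87.92 loc 0.81 14.7 z 64.5 F [ 3.3 -3.8 -3. ] M [-0.564 -0.478 -0.195] 29.999564588069916 0.415
```

jog_arm --targets '[{"turn":[0,0,-3],"slide":[-0.08,0.52,0],"claw":35},{"turn":[0,0,0],"slide":[0,0,0],"claw":35}]'

```text
t: 16.68
eef_pos: [524.5, 16.5, 64.4]
tcp_rot: [3.141, -0.001, 0.128]
ft_force: [4.1, -4.7, -3.2]
opening: 0.413
grip_force: 30.0
```

```bash
python3 s.py
```

```text
16.675 yaw deg from start 90.92 loc 0.79 15.17 z 64.4 F [ 4.1 -4.7 -3.2] M [-0.564 -0.509 -0.183] 29.999409019947052 0.413
```

jog_arm --targets '[{"turn":[0,0,-3],"slide":[-0.08,0.52,0],"claw":35},{"turn":[0,0,0],"slide":[0,0,0],"claw":35}]'

```text
t: 16.92
eef_pos: [524.4, 17.0, 64.4]
tcp_rot: [3.141, -0.001, 0.076]
ft_force: [3.2, -4.6, -2.6]
opening: 0.418
grip_force: 30.0
```

```bash
python3 s.py
```

```text
16.925 yaw deg from start 93.92 loc 0.8 15.67 z 64.4 F [ 3.2 -4.6 -2.6] M [-0.671 -0.47  -0.162] 29.99936878681183 0.418
```

jog_arm --targets '[{"turn":[0,0,-3],"slide":[0.2,0,0],"claw":35},{"turn":[0,0,0],"slide":[0,0,0],"claw":35}]'

```text
t: 17.18
eef_pos: [524.4, 17.4, 64.4]
tcp_rot: [3.141, -0.0, 0.024]
ft_force: [2.9, -1.6, -1.1]
opening: 0.416
grip_force: 30.0
```

```bash
python3 s.py
```

```text
17.175 yaw deg from start 96.9 loc 0.8 16.08 z 64.4 F [ 2.9 -1.6 -1.1] M [-0.159 -0.364 -0.188] 29.999707639217377 0.416
```

jog_arm --targets '[{"turn":[0,0,-3],"slide":[0.1,0.3,0],"claw":35},{"turn":[0,0,0],"slide":[0,0,0],"claw":35}]'

```text
t: 17.42
eef_pos: [524.3, 17.9, 64.4]
tcp_rot: [3.141, -0.0, -0.028]
ft_force: [2.0, -1.8, 0.4]
opening: 0.421
grip_force: 30.0
```

```bash
python3 s.py
```

```text
17.425 yaw deg from start 99.89 loc 0.83 16.53 z 64.4 F [ 2.  -1.8  0.4] M [-0.013 -0.21  -0.163] 29.999940991401672 0.421
```

jog_arm --targets '[{"turn":[0,0,-3],"slide":[0,0.45,0],"claw":35},{"turn":[0,0,0],"slide":[0,0,0],"claw":35}]'

```text
t: 17.68
eef_pos: [524.2, 18.4, 64.4]
tcp_rot: [3.141, 0.0, -0.081]
ft_force: [0.2, -0.7, 1.5]
opening: 0.412
grip_force: 30.0
```

```bash
python3 s.py
```

```text
17.675 yaw deg from start 102.88 loc 0.8 17.02 z 64.4 F [ 0.2 -0.7  1.5] M [-0.058 -0.009 -0.199] 30.000364780426025 0.412
```

jog_arm --targets '[{"turn":[0,0,-3],"slide":[-0.04,0.45,0],"claw":35},{"turn":[0,0,0],"slide":[0,0,0],"claw":35}]'

```text
t: 17.92
eef_pos: [524.2, 18.8, 64.4]
tcp_rot: [3.142, 0.0, -0.133]
ft_force: [0.4, -1.6, 3.3]
opening: 0.414
grip_force: 30.0
```

```bash
python3 s.py
```

```text
17.925 yaw deg from start 105.88 loc 0.83 17.47 z 64.4 F [ 0.4 -1.6  3.3] M [ 0.022  0.02  -0.182] 30.00049889087677 0.414
```

jog_arm --targets '[{"turn":[0,0,-3],"slide":[-0.04,0.45,0],"claw":35},{"turn":[0,0,0],"slide":[0,0,0],"claw":35}]'

```text
t: 18.18
eef_pos: [524.1, 19.3, 64.4]
tcp_rot: [3.142, 0.0, -0.185]
ft_force: [-0.4, -1.0, 3.6]
opening: 0.415
grip_force: 30.0
```

```bash
python3 s.py
```

```text
18.175 yaw deg from start 108.88 loc 0.83 17.95 z 64.4 F [-0.4 -1.   3.6] M [ 0.016  0.199 -0.141] 30.000796616077423 0.415
```

```bash
cat > m.py <<'E'
from h import *
M=[];F=[]
for i in range(5):
    s=state();M.append(s['moment'][2]);F.append(s['ft_force']);read_camera("scene")
print(round(s['t'],2),'deg',round(np.degrees(1.715-s['tcp_rot'][2]),2),'Mz',np.round(M,3),round(np.mean(M),3),'F',np.mean(F,0).round(1),np.round(s['eef_pos'],2))
E
python3 m.py
```

```text
18.38 deg 108.93 Mz [-0.141 -0.14  -0.091 -0.117 -0.071] -0.112 F [-0.2 -0.7  4.3] [524.13  19.26  64.37]
```

jog_arm --targets '[{"turn":[0,0,-3],"slide":[-0.04,0.45,-0.3],"claw":35},{"turn":[0,0,0],"slide":[0,0,0],"claw":35}]'

```text
t: 18.68
eef_pos: [524.1, 19.7, 64.3]
tcp_rot: [3.141, 0.0, -0.239]
ft_force: [-1.8, -0.8, 8.8]
opening: 0.413
grip_force: 30.0
```

```bash
python3 m.py
```

```text
18.88 deg 111.94 Mz [-0.093 -0.053 -0.166 -0.121 -0.098] -0.106 F [-1.7 -0.7  8.6] [524.07  19.75  64.31]
```

jog_arm --targets '[{"turn":[0,0,-2],"slide":[-0.04,0.3,-0.2],"claw":35},{"turn":[0,0,0],"slide":[0,0,0],"claw":35}]'

```text
t: 19.18
eef_pos: [524.1, 20.0, 64.3]
tcp_rot: [3.141, -0.0, -0.274]
ft_force: [-2.5, -0.1, 11.9]
opening: 0.418
grip_force: 30.0
```

```bash
python3 m.py
```

```text
19.38 deg 113.92 Mz [-0.029 -0.037 -0.042  0.017 -0.019] -0.022 F [-2.4 -0.5 12.1] [524.08  20.03  64.31]
```

```bash
cat > v.py <<'E'
from h import *
f=np.mean([read_camera("scene")["frame"].astype(np.float32) for _ in range(5)],0)
im=cv2.resize(f[125:225,280:410],None,fx=6,fy=6,interpolation=2)
t=cv2.imread("pics/t1.png").astype(np.float32);k=cv2.imread("pics/k1.png").astype(np.float32)
c=read_camera("scene");a=.1496;e=np.array([-np.sin(a),np.cos(a),0])
def sh(A,B,x0,y0,x1,y1,P):
    # mm of travel along bed y from A to B; P local point of the patch (world)
    T=A[y0:y1,x0:x1];m=cv2.matchTemplate(B[max(0,y0-70):y1+70,max(0,x0-70):x1+70],T,cv2.TM_CCOEFF_NORMED)
    _,v,_,(x,y)=cv2.minMaxLoc(m)
    def q(a,b,c):return (a-c)/(2*(a-2*b+c))
    dx=x+q(m[y,x-1],m[y,x],m[y,x+1])-(x0-max(0,x0-70));dy=y+q(m[y-1,x],m[y,x],m[y+1,x])-(y0-max(0,y0-70))
    g=(np.array(proj(c,np.array(P)+e*5))-np.array(proj(c,P)))/5*6
    d=np.array([dx,dy]);return round(float(d@g/(g@g)),2),round(float(np.cross(g,d)/np.linalg.norm(g)),2),round(v,3)
R=np.array([[np.cos(a),-np.sin(a)],[np.sin(a),np.cos(a)]]);W=lambda x,y,z:np.r_[np.array([513.5,82.3])+R@[x,y],z]
print("pad  0->85 ",sh(k,t,375,300,430,408,W(0,8,33)),"carr",sh(k,t,200,390,340,485,W(0,-70,30)))
print("pad 85->now",sh(t,im,405,292,440,395,W(0,18,33)),sh(t,im,405,292,460,395,W(0,18,33)),"carr",sh(t,im,235,390,345,475,W(20,-60,30)),"bottle",sh(t,im,480,175,555,390,W(0,44,60)))
E
python3 v.py 2>/dev/null
```

```text
pad  0->85  (13.75, -0.23, 0.763) carr (15.13, 0.08, 0.962)
pad 85->now (3.7, -0.72, 0.955) (3.27, -0.47, 0.916) carr (5.5, 0.28, 0.955) bottle (18.44, 20.49, 0.495)
```

jog_arm --targets '[{"turn":[0,0,0],"slide":[0,0,0.8],"claw":35}]'

```text
t: 19.85
eef_pos: [524.0, 20.1, 64.5]
tcp_rot: [3.141, 0.0, -0.274]
ft_force: [2.2, 0.0, -5.7]
opening: 0.416
grip_force: 30.0
```

```bash
python3 m.py
```

```text
20.05 deg 113.97 Mz [0.074 0.075 0.064 0.065 0.122] 0.08 F [ 0.2 -0.4  0. ] [524.02  20.04  64.4 ]
```

jog_arm --targets '[{"turn":[0,0,1],"slide":[0.03,-0.17,0],"claw":35},{"turn":[0,0,1],"slide":[0.03,-0.17,0],"claw":35},{"turn":[0,0,1],"slide":[0.03,-0.17,0],"claw":35}]'

```text
t: 20.48
eef_pos: [524.1, 19.6, 64.4]
tcp_rot: [3.142, 0.0, -0.221]
ft_force: [-0.5, 1.6, -0.7]
opening: 0.418
grip_force: 30.0
```

```bash
python3 s.py
```

```text
20.475 yaw deg from start 110.94 loc 0.85 18.24 z 64.4 F [-0.5  1.6 -0.7] M [ 0.298  0.219 -0.168] 30.000053644180298 0.418
```

jog_arm --targets '[{"turn":[0,0,1],"slide":[0.03,-0.17,0],"claw":35}]'

```text
t: 20.6
eef_pos: [524.1, 19.4, 64.4]
tcp_rot: [3.142, 0.001, -0.204]
ft_force: [-1.3, 1.6, -1.3]
opening: 0.418
grip_force: 30.0
```

```bash
python3 s.py
```

```text
20.6 yaw deg from start 109.94 loc 0.86 18.1 z 64.4 F [-1.3  1.6 -1.3] M [ 0.342  0.299 -0.188] 29.999959766864777 0.418
```

jog_arm --targets '[{"turn":[0,0,-1],"slide":[-0.03,0.17,0],"claw":35},{"turn":[0,0,-1],"slide":[-0.03,0.17,0],"claw":35},{"turn":[0,0,-1],"slide":[-0.03,0.17,0],"claw":35}]'

```text
t: 20.98
eef_pos: [524.1, 19.9, 64.4]
tcp_rot: [3.141, 0.0, -0.258]
ft_force: [-1.5, 0.6, -3.9]
opening: 0.417
grip_force: 30.0
```

```bash
python3 s.py
```

```text
20.975 yaw deg from start 113.07 loc 0.85 18.54 z 64.4 F [-1.5  0.6 -3.9] M [0.275 0.424 0.287] 29.999208748340607 0.417
```

jog_arm --targets '[{"turn":[0,0,-1],"slide":[-0.03,0.17,0],"claw":35}]'

```text
t: 21.1
eef_pos: [524.0, 20.0, 64.5]
tcp_rot: [3.141, 0.0, -0.276]
ft_force: [-2.3, -0.1, -3.3]
opening: 0.418
grip_force: 30.0
```

```bash
python3 s.py; python3 m.py
```

```text
21.1 yaw deg from start 114.07 loc 0.85 18.7 z 64.5 F [-2.3 -0.1 -3.3] M [0.204 0.352 0.167] 29.999220371246338 0.418
21.3 deg 114.01 Mz [0.167 0.139 0.046 0.067 0.042] 0.092 F [-2.   0.1 -3.6] [524.04  20.04  64.48]
```

jog_arm --targets '[{"turn":[0,0,6],"slide":[0.15,-1.04,0],"claw":35},{"turn":[0,0,6],"slide":[0.15,-1.04,0],"claw":35},{"turn":[0,0,6],"slide":[0.15,-1.04,0],"claw":35},{"turn":[0,0,-2],"slide":[-0.05,0.35,0],"claw":35},{"turn":[0,0,-2],"slide":[-0.05,0.35,0],"claw":35}]'

```text
t: 21.98
eef_pos: [524.4, 17.8, 64.5]
tcp_rot: [-3.142, 0.0, -0.035]
ft_force: [-1.2, 3.1, -4.9]
opening: 0.413
grip_force: 30.0
```

```bash
python3 s.py
```

```text
21.975 yaw deg from start 100.27 loc 0.89 16.43 z 64.5 F [-1.2  3.1 -4.9] M [0.724 0.373 0.198] 29.998830556869507 0.413
```

jog_arm --targets '[{"turn":[0,0,-2],"slide":[-0.05,0.35,0],"claw":35}]'

```text
t: 22.1
eef_pos: [524.4, 18.1, 64.5]
tcp_rot: [3.142, 0.0, -0.069]
ft_force: [-1.6, 2.7, -5.0]
opening: 0.416
grip_force: 30.0
```

```bash
python3 s.py
```

```text
22.1 yaw deg from start 102.21 loc 0.89 16.76 z 64.5 F [-1.6  2.7 -5. ] M [0.798 0.47  0.206] 29.99883323907852 0.416
```

jog_arm --targets '[{"turn":[0,0,-2],"slide":[-0.05,0.35,0],"claw":35}]'

```text
t: 22.22
eef_pos: [524.3, 18.4, 64.5]
tcp_rot: [3.142, 0.0, -0.103]
ft_force: [-1.8, 3.2, -5.7]
opening: 0.417
grip_force: 30.0
```

```bash
python3 s.py
```

```text
22.225 yaw deg from start 104.17 loc 0.89 17.05 z 64.5 F [-1.8  3.2 -5.7] M [0.777 0.434 0.236] 29.998809099197388 0.417
```

jog_arm --targets '[{"turn":[0,0,-2],"slide":[-0.05,0.35,0],"claw":35}]'

```text
t: 22.35
eef_pos: [524.3, 18.7, 64.5]
tcp_rot: [3.141, 0.0, -0.138]
ft_force: [-1.3, 3.3, -5.2]
opening: 0.414
grip_force: 30.0
```

```bash
python3 s.py
```

```text
22.35 yaw deg from start 106.15 loc 0.87 17.37 z 64.5 F [-1.3  3.3 -5.2] M [0.754 0.448 0.23 ] 29.99864012002945 0.414
```

jog_arm --targets '[{"turn":[0,0,-2],"slide":[-0.05,0.35,0],"claw":35}]'

```text
t: 22.48
eef_pos: [524.2, 19.0, 64.5]
tcp_rot: [3.141, 0.0, -0.172]
ft_force: [-1.8, 2.4, -7.6]
opening: 0.416
grip_force: 30.0
```

```bash
python3 s.py
```

```text
22.475 yaw deg from start 108.14 loc 0.88 17.71 z 64.5 F [-1.8  2.4 -7.6] M [0.752 0.442 0.179] 29.99856948852539 0.416
```

jog_arm --targets '[{"turn":[0,0,-2],"slide":[-0.05,0.35,0],"claw":35}]'

```text
t: 22.6
eef_pos: [524.2, 19.3, 64.5]
tcp_rot: [3.141, 0.0, -0.207]
ft_force: [-2.5, 3.4, -6.0]
opening: 0.413
grip_force: 30.0
```

```bash
python3 s.py
```

```text
22.6 yaw deg from start 110.14 loc 0.91 18.01 z 64.5 F [-2.5  3.4 -6. ] M [0.717 0.489 0.264] 29.9985533952713 0.413
```

jog_arm --targets '[{"turn":[0,0,-2],"slide":[-0.05,0.35,0],"claw":35}]'

```text
t: 22.72
eef_pos: [524.1, 19.7, 64.5]
tcp_rot: [3.141, 0.0, -0.242]
ft_force: [-2.6, 3.1, -6.8]
opening: 0.416
grip_force: 30.0
```

```bash
python3 s.py
```

```text
22.725 yaw deg from start 112.14 loc 0.85 18.34 z 64.5 F [-2.6  3.1 -6.8] M [0.55  0.487 0.194] 29.99843180179596 0.416
```

jog_arm --targets '[{"turn":[0,0,-2],"slide":[-0.05,0.35,0],"claw":35}]'

```text
t: 22.85
eef_pos: [524.1, 20.0, 64.5]
tcp_rot: [3.141, 0.0, -0.277]
ft_force: [-2.9, 1.4, -6.8]
opening: 0.416
grip_force: 30.0
```

```bash
python3 s.py
```

```text
22.85 yaw deg from start 114.13 loc 0.86 18.67 z 64.5 F [-2.9  1.4 -6.8] M [0.393 0.588 0.229] 29.998386204242706 0.416
```

jog_arm --targets '[{"turn":[0,0,-2],"slide":[-0.05,0.35,0],"claw":35}]'

```text
t: 22.98
eef_pos: [524.0, 20.3, 64.5]
tcp_rot: [3.141, 0.0, -0.312]
ft_force: [-2.9, 0.4, -6.7]
opening: 0.42
grip_force: 30.0
```

```bash
python3 s.py
```

```text
22.975 yaw deg from start 116.13 loc 0.85 19.0 z 64.5 F [-2.9  0.4 -6.7] M [0.355 0.628 0.215] 29.998312890529633 0.42
```

jog_arm --targets '[{"turn":[0,0,-2],"slide":[-0.05,0.35,0],"claw":35}]'

```text
t: 23.1
eef_pos: [524.0, 20.6, 64.5]
tcp_rot: [3.141, 0.0, -0.347]
ft_force: [-2.5, 0.3, -7.0]
opening: 0.416
grip_force: 30.0
```

```bash
python3 s.py
```

```text
23.1 yaw deg from start 118.13 loc 0.88 19.33 z 64.5 F [-2.5  0.3 -7. ] M [0.283 0.587 0.276] 29.99826729297638 0.416
```

jog_arm --targets '[{"turn":[0,0,-2],"slide":[-0.05,0.35,0],"claw":35}]'

```text
t: 23.22
eef_pos: [523.9, 21.0, 64.5]
tcp_rot: [3.141, 0.0, -0.382]
ft_force: [-3.8, -0.5, -7.7]
opening: 0.417
grip_force: 30.0
```

```bash
python3 s.py; python3 m.py; python3 v.py 2>/dev/null
```

```text
23.225 yaw deg from start 120.13 loc 0.87 19.66 z 64.5 F [-3.8 -0.5 -7.7] M [0.011 0.684 0.217] 29.99815285205841 0.417
23.43 deg 120.02 Mz [ 0.217  0.211  0.014  0.003 -0.057] 0.078 F [-3.5 -1.4 -7.4] [523.9   21.02  64.51]
pad  0->85  (13.75, -0.23, 0.763) carr (15.13, 0.08, 0.962)
pad 85->now (3.94, -0.72, 0.962) (3.48, -0.38, 0.92) carr (6.1, 0.46, 0.951) bottle (26.22, 12.02, 0.48)
```

jog_arm --targets '[{"turn":[0,0,0],"slide":[0,0,0],"claw":50},{"turn":[0,0,0],"slide":[0,0,0],"claw":60},{"turn":[0,0,0],"slide":[0,0,0],"claw":65},{"turn":[0,0,0],"slide":[0,0,20],"claw":65},{"turn":[0,0,0],"slide":[0,0,50],"claw":65}]'

```text
t: 24.4
eef_pos: [523.4, 21.2, 134.1]
tcp_rot: [3.141, 0.003, -0.379]
ft_force: [-0.1, -0.1, 0.1]
opening: 0.652
grip_force: 0.0
```

jog_arm --targets '[{"turn":[0,0,0],"slide":[0,0,60],"claw":65},{"turn":[0,0,0],"slide":[-10,-50,30],"claw":65},{"turn":[0,0,0],"slide":[-10,-60,0],"claw":65},{"turn":[0,0,0],"slide":[-10,-60,0],"claw":65},{"turn":[0,0,0],"slide":[0,-50,0],"claw":65}]'

```text
t: 25.02
eef_pos: [493.5, -201.0, 225.2]
tcp_rot: [3.141, -0.001, -0.38]
ft_force: [0.7, 0.8, -0.2]
opening: 0.647
grip_force: 0.0
```

```bash
cat >> v.py <<'E'
i0=cv2.imread("pics/p2.png").astype(np.float32)
print("pad 0->now",sh(i0,im,375,300,430,408,W(0,10,33)),"pad k1",sh(k,im,375,300,430,408,W(0,10,33)),"carr",sh(i0,im,200,390,340,485,W(0,-70,30)),"knob",sh(i0,im,190,300,290,380,W(0,-70,80)),"bottle",sh(k,im,430,160,560,395,W(0,44,60)))
cv2.imwrite("pics/end.png",im)
E
sed -i 's/-70/-130/g;s/+70/+130/g;s/W(0,-130/W(0,-70/g' v.py; python3 v.py 2>/dev/null; python3 -c "
from h import *
print(state()['ft_force'])
for n in('scene','top'):
    c=read_camera(n);print([(np.round(d['xy'],1),d['conf']) for d in look_for('bottle',n)])"
```

```text
pad  0->85  (43.65, -47.0, 0.768) carr (15.13, 0.08, 0.962)
pad 85->now (4.1, -1.09, 0.945) (3.55, -0.85, 0.909) carr (5.88, 0.14, 0.974) bottle (0.49, -0.45, 0.979)
pad 0->now (-35.68, -89.98, 0.797) pad k1 (-35.45, -89.79, 0.831) carr (19.67, -0.55, 0.901) knob (21.08, -0.08, 0.761) bottle (1.63, 0.29, 0.844)
[-0.30272285 -0.13147557 -0.20347862]
[(array([147.7, 179.8]), 0.92), (array([364.6, 171.3]), 0.8), (array([258. , 264.1]), 0.38)]
[(array([151.6, 261.2]), 0.98), (array([416.6, 297.9]), 0.87)]
```

View pics/end.png

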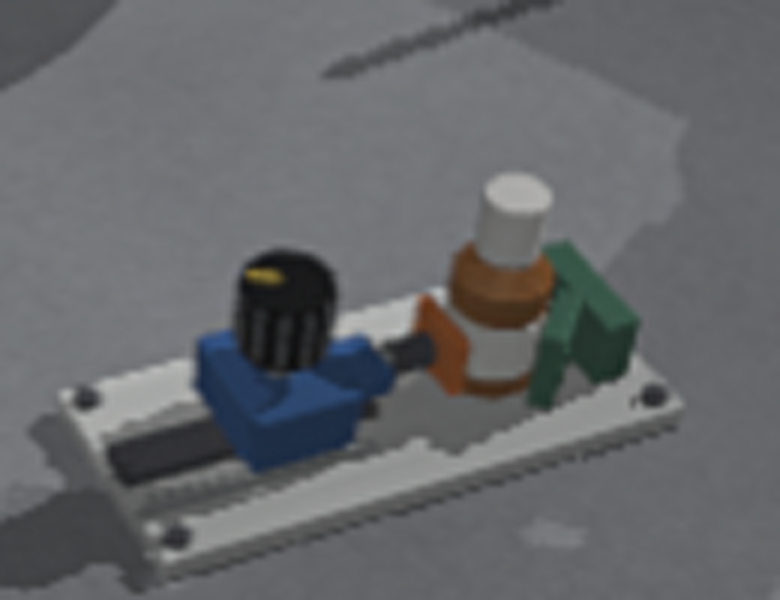

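The end picture shows the bottle upright in the V at crop (500,300), the pad pressed on it at (443,345) and the gripper clear. The estimates of pad push-in give 1.2 to 2 mm, or about 10 N, so I'm handing in.

```bash
python3 -c "
from cell import *
print(job_done())"
```

```text
the job is handed in; nothing more can be done
None
```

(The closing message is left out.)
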